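Draw the packing strip out from under the manifold block

TASK

The manifold block with the solder spool on top still stands on its steel packing strip, tight behind the bench stop. Draw that strip out from under the stack by its handle, through the slot of the stop, without touching or toppling the stack, which must stay standing where it is with the spool on top. Then lay the strip flat in the middle of the round cork mat and let go.

Things in the scene. Friction and masses are not known exactly. Their poses are not given: they have to be found in the camera images.
- strip: steel packing strip under the stack, 155 x 40 x 5 mm, 0.1 kg. Origin: centre of its underside; x from handle to tail, z up. Handle: upright block 12 mm (x) by 32 mm (y), centred at x = -67.5 mm, top 38.5 mm above the underside, gripped across its width, 50 mm clear of the stop. Pulled level along -x, the tail leaves the stop's slot after 95 mm. A like spare strip lies alone on the bench.
- block: aluminium manifold block, 90 (x) x 64 x 26 mm, 0.25 kg; origin: centre of its underside, z up. It stands on the strip's last 75 mm, its -x face within 3 mm of the fixed bench stop, which holds it back while the strip is pulled: a dark bar across the strip, 12 mm thick, 96 wide, 35 high, with a slot 52 wide and 9 high under it. The strip out, the block sinks 5 mm to the bench.
- spool: the solder spool standing on the middle of the block: 52 mm across, 30 mm high, blue flanges, about 0.2 kg; origin at the centre of its underside, z up.
- cork_mat: the round cork mat, fixed to the bench: 210 mm across, 4 mm thick; origin at the centre of its underside.
There are look-alikes about, which are no part of the job. What is shaped like the block but red is not meant.

How it is judged:
On the way:
1. the strip is drawn out past the stop, clear of the stack, and the stack stands (horizontal distance between strip and block above 0.138 m and angle between block's own z axis and vertical below 0.12 rad and height (world z) of block below 0.004 m and horizontal distance between spool and block below 0.03 m), for 0.1 s.
At the end, for the whole second after the job is handed in: the strip lies flat (within 6 degrees) and still on the cork mat, handle up, its centre within 30 mm of the mat's centre; the block stands flat on the bench within 25 mm of where it started; the spool stands upright on top of it, its centre within 30 mm of the block's (horizontal distance between strip and cork_mat below 0.03 m and height (world z) of strip between 0.001 and 0.01 m and angle between each of strip, block, spool's own z axis and vertical below 0.1 rad and linear speed of each of strip, block below 0.02 m/s and distance of block from where it was at the start of the episode below 0.025 m and horizontal distance between spool and block below 0.03 m and height (world z) of spool above 0.02 m); the robot touches nothing.
It fails at once if the robot touches the block or the spool (contact force between any of the arm, the fingers and block above 1 N or contact force between any of the arm, the fingers and spool above 1 N).
It fails at once if the stack topples: the block or the spool tilts by more than 17 degrees (angle between any of block, spool's own z axis and vertical above 0.3 rad).
It also fails if it takes over 45 s, if anything falls off the work surface, if the arm or the gripper's body presses on something with over 40 N, if the wrist force passes 120 N, or if a joint passes its speed limit or range.

ROBOT

A 7-joint arm with a two-finger parallel gripper is mounted at the origin on a cart in front of the work surface, level with it; the furniture and walls round the work are solid. World frame = base frame: x ahead of the robot, y to its left, z up, the work surface at z = 0. Lengths are in m, angles in rad, forces in N, time in s.
With the tool pointing down it reaches from about 0.35 to 0.9 m from the base axis. Payload 7.2 kg.
Tool frame: the origin (TCP) lies midway between the tips of the shut fingers; the grasp point (between the pads) lies 19 mm behind it (manip.pinch_z is the distance from the TCP to the grasp point, in m); z points along the fingers, y is the line along which they close (so a half turn about z gives the same grasp; the last joint's range is limited). The gripper opens to 85 mm and grips with 20 to 120 N. Pads are 22 mm wide; open, the fingers measure 114 mm over their backs; the gripper's body (76 mm by 85 mm) begins 54 mm behind the grasp point. The pads swing forward as they close: fully open they stand 13 mm farther back than shut.
Start: joints at [1.055, 0.411, -0.013, 1.596, 0.006, 1.134, -0.082], TCP at [0.271, -0.563, 0.231] pointing down, gripper open.
Joint ranges: [-2.95, 2.95], [-0.29, 1.99], [-1.47, 1.44], [0.14, 2.54], [-1.03, 4.17], [0.13, 1.85], [-2.86, 2.86]. Speed limits (rad/s): [2.39, 2.39, 3.01, 3.01, 3.14, 3.14, 3.14].

INTERFACE

Orientations are given as [roll, pitch, yaw] about the fixed x, y, z axes, in that order (R = Rz(yaw) Ry(pitch) Rx(roll)).
In Python, from bench import manip gives the robot as it stands.
- The arm moves only by the tool servo_tool, never from a script. Its argument "targets" is a list of rows, each an object with "delta_pos": the shift along the tool's x, y, z scaled (see below), a list of three; "angular": the turn, a rotation vector about the tool's x, y, z scaled (see below), a list of three; "hand": the closure, from 0 (fully open) to 1 (shut). In form: [{"delta_pos": [dx, dy, dz], "angular": [ax, ay, az], "hand": hand}, ...]. A call has 1 to 20 rows; each row shifts and turns the commanded pose from where the row before left it, along the tool's axes as they then stand; what a row does not reach is not made up. The controller multiplies each number of a shift by 60 mm and each number of a turn by 6 degrees. A row lasts 1/8 s, in which the tool goes at most 62.5 mm and 10.7 degrees, less where a joint would pass 70% of its speed; a pose out of reach is approached as far as the arm can. A call with a number of a shift or a turn outside -1 to 1 is refused whole. A call with a gripper value outside its range is refused whole. The fingers move at their own pace and stop on an object; the grip force is fixed at half the most. Time passes only in rows, so rows that do not move let the fingers close. It gives the time, the measured TCP pose, the force, the opening and the grip force at its end, in the units of the state.
- manip.get_obs(): the state, without advancing time (a new reading comes with each control period).
- manip.capture(name): name is "scene" or "top" or "wrist"; returns a dict with "image" (480x640x3 uint8, red, green, blue), "z_map" (480x640 float32, m along the optical axis (not along the pixel's ray), 0 where there is no reading), "vfov" (degrees; the focal length in pixels is half the picture's height over the tangent of half this angle, whatever the lens; pixels are square), "cx", "cy" (the principal point, pixels), "position" and "attitude" of the camera in the world; the wrist camera has in their place "hand_eye" (4x4, takes a point from camera to tool coordinates, whose origin is the TCP and whose axes are the flange's). Camera axes: x right, y down, z forward; pixel columns grow to the right and rows downward; lengths in m; the calibration is good to about 2 mm. The wrist camera is an equidistant fisheye: a pixel r from the principal point sees the ray r / f radians off the axis. A picture is of the moment at which its call begins: read the wrist's pose just before it.
- manip.sign_off(): hands the job in; it is judged then, once.
The state is a dict: "t": time; "qpos": joint angles; "joint_velocities": joint speeds; "tau": joint torques, N m; "tcp_pos": TCP position; "orientation": TCP orientation; "force": force on the tool from outside, world axes, zero at the start; "ft_torque": the same for the moment, N m; "opening": finger opening in m; "grip_force": force on a finger pad.
Only numpy, scipy, OpenCV 4.12 (cv2) and the standard library are available. Lean on these libraries where they do the work, as an engineer would, in place of code of your own. Each camera call takes 0.05 s, during which the arm holds its last target. There are 200 camera calls.

## Working session

There is one attempt and no reset: what is moved stays moved. The work goes in short steps, Python scripts to look and compute and a tool call to move; the robot and the scene stay as the last step left them, time stands still between calls to the robot, and variables do not carry over. Pictures are saved under pics/ and viewed, at most 10 in all, crops included, and the job is handed in when it is done.

Besides the shell and the picture viewer there is one more tool, called in YAML: its name, and indented under it one key for each argument. servo_tool: Moves the arm, as the interface text tells. Its arguments: {"type":"object","properties":{"targets":{"type":"array"}},"required":["targets"]}

```bash
mkdir -p pics && cat > h.py <<'E'
import numpy as np, cv2
from scipy.spatial.transform import Rotation as R
from bench import manip
def cap(n):
    c=manip.capture(n); np.savez(''+n+'.npz',**{k:v for k,v in c.items()}); return c
def cloud(c):
    f=240/np.tan(np.radians(c['vfov'])/2); v,u=np.mgrid[:480,:640]; z=c['z_map']
    P=np.stack([(u-c['cx'])/f*z,(v-c['cy'])/f*z,z],-1)
    A=np.array(c['attitude']); Rm=A if A.shape==(3,3) else R.from_euler('xyz',A).as_matrix()
    return P@Rm.T+np.array(c['position'])
E
python3 - <<'E'
from h import *
for n in('top','scene'):
    c=cap(n); print(n,{k:v for k,v in c.items() if k not in('image','z_map')})
    cv2.imwrite(f'pics/{n}0.png',c['image'][...,::-1])
    P=cloud(c); print(P[240,320],P[400,320],P[240,500])
print(manip.get_obs())
E
```

```text
top {'vfov': 45.92802543949749, 'cx': 322.8789965607615, 'cy': 230.34955748069768, 'position': array([0.35246979, 0.00826976, 1.05343083]), 'attitude': array([-3.01838739e+00,  6.78181205e-04, -1.56617608e+00])}
[ 0.4649488   0.01490141 -0.00229657] [ 0.10902178  0.01521545 -0.38338165] [ 0.46636617 -0.32204763 -0.00121671]
scene {'vfov': 51.724725087641026, 'cx': 325.4632965775257, 'cy': 235.42229153479462, 'position': array([ 0.0489069 , -0.46274011,  0.63858385]), 'attitude': array([-2.29371025, -0.0153559 , -0.69960893])}
[ 0.50669663  0.08234094 -0.00129506] [ 0.29061061 -0.17877794 -0.00235913] [ 0.74960735 -0.15200978  0.02444885]
{'t': 0.1, 'qpos': array([ 1.05479467,  0.41182611, -0.0127297 ,  1.59697972,  0.00561205,
        1.13430009, -0.08220195]), 'joint_velocities': array([ 0.00015559, -0.00222948,  0.00156116, -0.00155362, -0.00124458,
       -0.00046991, -0.00012829]), 'tau': array([ 4.03981583e-03, -6.01825690e+01,  6.85140174e-01, -3.00088513e+01,
        1.41087407e-02,  6.31991177e-03,  5.51883488e-05]), 'tcp_pos': array([ 0.27038854, -0.56297723,  0.23052528]), 'orientation': array([-3.14011910e+00,  1.08325156e-04,  4.47845413e-01]), 'force': array([-0.37976597, -0.77748315, -0.50714668]), 'ft_torque': array([ 0.01091679, -0.00817745, -0.00688249]), 'grip_force': 0.0, 'opening': 0.08538960121879598}
```

View pics/top0.png

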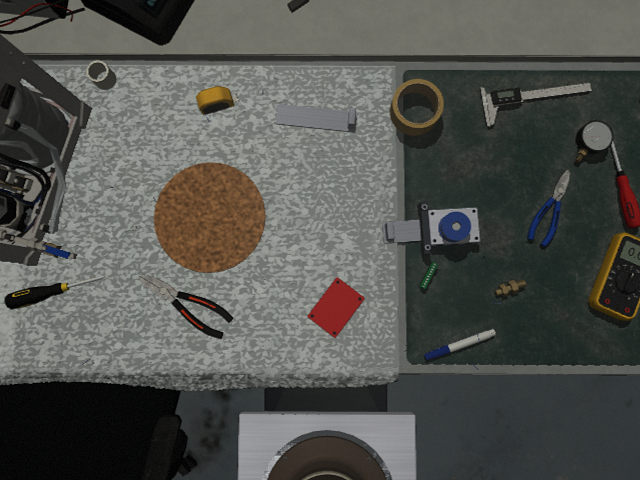

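View pics/scene0.png

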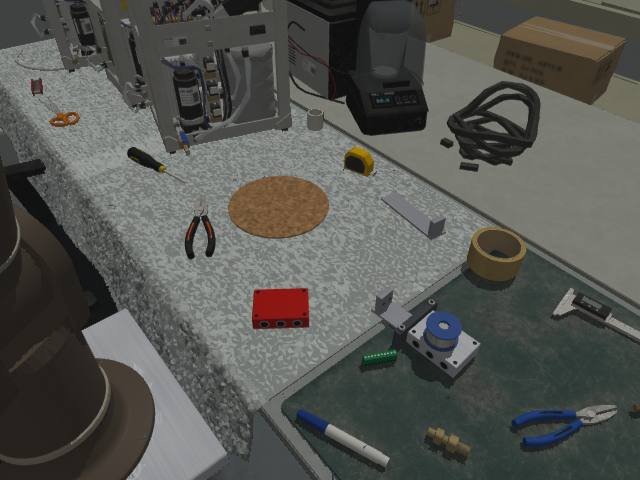

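The top view shows two strips: one under the stack, at (405,231) with its handle at (390,232), and a lone spare at (315,118). The one meant is at (405,231), because it runs through the dark stop at (426,228) under the grey block and blue spool. The red block at (336,307) is a decoy. The mat is at (210,217). Next I'll measure, with one crop to confirm.

```bash
python3 - <<'E'
from h import *
c=dict(np.load('top.npz')); P=cloud(c); im=c['image']
cv2.imwrite('pics/crop.png',cv2.resize(im[185:275,370:490,::-1],None,fx=6,fy=6,interpolation=cv2.INTER_CUBIC))
def roi(u0,u1,v0,v1,zl,zh):
    p=P[v0:v1,u0:u1].reshape(-1,3); return p[(p[:,2]>zl)&(p[:,2]<zh)]
def rect(n,p):
    r=cv2.minAreaRect((p[:,:2]*1000).astype(np.float32)); print(n,len(p),p.mean(0).round(4),'rect',np.round(r[0],1),np.round(r[1],1),round(r[2],1))
print('bench z',np.median(P[260:280,380:395,2]),np.median(P[200:215,405:418,2]))
rect('handle',roi(378,400,215,250,.030,.045))
rect('strip',roi(397,418,215,250,.002,.012))
rect('block',roi(428,485,200,255,.026,.036))
rect('stop',roi(416,432,195,260,.033,.045))
rect('spool',roi(430,485,200,255,.05,.075))
hsv=cv2.cvtColor(im,cv2.COLOR_RGB2HSV)
m=cv2.inRange(hsv,(5,70,60),(20,255,255)); m[:, :140]=0;m[:,280:]=0;m[:150]=0;m[290:]=0
p=P[m>0]; k=max(cv2.findContours(m,0,2)[0],key=cv2.contourArea);h=cv2.convexHull(k)[:,0]
w=P[h[:,1],h[:,0]];print('mat z',np.median(p[:,2]));print(cv2.minEnclosingCircle((w[:,:2]*1000).astype(np.float32)))
E
```

```text
bench z -0.0018690084172557908 -0.0008241519590805879
handle 123 [ 0.4789 -0.1109  0.0374] rect [ 479.  -111.3] [31.4 12.2] 5.1
strip 414 [ 0.4817 -0.1476  0.0046] rect [ 479.5 -147.2] [38.1 62.4] 89.2
block 1054 [ 0.4873 -0.2233  0.0306] rect [ 481.1 -225.8] [79.5 96.1] 3.8
stop 293 [ 0.4853 -0.1757  0.0356] rect [ 485.2 -178.1] [94.  18.1] 3.0
spool 676 [ 0.4848 -0.2251  0.06  ] rect [ 484.9 -225.2] [50.4 51.8] 27.2
mat z 0.003213439371892335
((508.5467834472656, 222.71878051757812), 105.1952896118164)
```

View pics/crop.png

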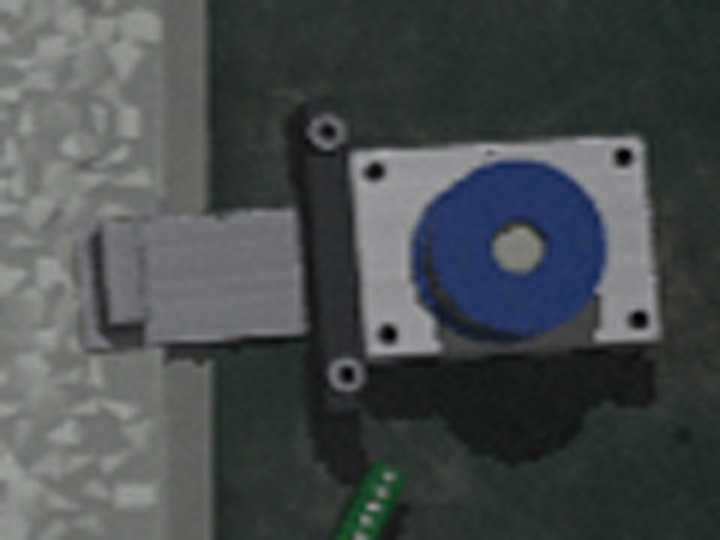

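The crop confirms it: the strip's handle, at crop (120,275), leads through the dark stop at crop (333,250) to the silver block with the blue spool. Handle is at (0.479,-0.111), and the pull direction is +y with a yaw of about 3.7°.

servo_tool:
  targets:
    - {"delta_pos":[0,0,0],"angular":[0,0,-1],"hand":0}
    - {"delta_pos":[0,0,0],"angular":[0,0,-1],"hand":0}
    - {"delta_pos":[0,0,0],"angular":[0,0,-1],"hand":0}
    - {"delta_pos":[0,0,0],"angular":[0,0,-1],"hand":0}
    - {"delta_pos":[0,0,0],"angular":[0,0,-1],"hand":0}
    - {"delta_pos":[0,0,0],"angular":[0,0,-1],"hand":0}
    - {"delta_pos":[0,0,0],"angular":[0,0,-1],"hand":0}
    - {"delta_pos":[0,0,0],"angular":[0,0,-1],"hand":0}
    - {"delta_pos":[0,0,0],"angular":[0,0,-1],"hand":0}
    - {"delta_pos":[0,0,0],"angular":[0,0,-1],"hand":0}
    - {"delta_pos":[0,0,0],"angular":[0,0,-1],"hand":0}
    - {"delta_pos":[0,0,0],"angular":[0,0,-0.34],"hand":0}

```text
t: 1.6
tcp_pos: [0.2704, -0.5632, 0.2308]
orientation: [-3.141, -0.001, 1.636]
force: [-0.9, 1.2, 0.5]
opening: 0.0855
grip_force: 0.0
```

servo_tool:
  targets:
    - {"delta_pos":[0.52,0.283,0.03],"angular":[0,0,0],"hand":0}
    - {"delta_pos":[0.52,0.283,0.03],"angular":[0,0,0],"hand":0}
    - {"delta_pos":[0.52,0.283,0.03],"angular":[0,0,0],"hand":0}
    - {"delta_pos":[0.52,0.283,0.03],"angular":[0,0,0],"hand":0}
    - {"delta_pos":[0.52,0.283,0.03],"angular":[0,0,0],"hand":0}
    - {"delta_pos":[0.52,0.283,0.03],"angular":[0,0,0],"hand":0}
    - {"delta_pos":[0.52,0.283,0.03],"angular":[0,0,0],"hand":0}
    - {"delta_pos":[0.52,0.283,0.03],"angular":[0,0,0],"hand":0}
    - {"delta_pos":[0.52,0.283,0.03],"angular":[0,0,0],"hand":0}
    - {"delta_pos":[0.52,0.283,0.03],"angular":[0,0,0],"hand":0}
    - {"delta_pos":[0.52,0.283,0.03],"angular":[0,0,0],"hand":0}
    - {"delta_pos":[0.52,0.283,0.03],"angular":[0,0,0],"hand":0}
    - {"delta_pos":[0.52,0.283,0.03],"angular":[0,0,0],"hand":0}
    - {"delta_pos":[0.52,0.283,0.03],"angular":[0,0,0],"hand":0}
    - {"delta_pos":[0,0,0.4],"angular":[0,0,0],"hand":0}
    - {"delta_pos":[0,0,0.4],"angular":[0,0,0],"hand":0}
    - {"delta_pos":[0,0,0],"angular":[0,0,0],"hand":0}

```text
t: 3.72
tcp_pos: [0.4784, -0.1119, 0.1567]
orientation: [-3.138, -0.001, 1.635]
force: [-0.5, 0.4, 1.6]
opening: 0.0855
grip_force: 0.0
```

```bash
python3 - <<'E'
from h import *
o=manip.get_obs();c=cap('wrist');H=np.array(c['hand_eye'])
cv2.imwrite('pics/w1.png',c['image'][...,::-1])
Rt=R.from_euler('xyz',o['orientation']).as_matrix()
print(o['t'],o['tcp_pos'],np.degrees(o['orientation']),manip.pinch_z,H.round(3))
f=240/np.tan(np.radians(c['vfov'])/2); v,u=np.mgrid[:480,:640]
dx,dy=u-c['cx'],v-c['cy'];r=np.hypot(dx,dy)+1e-9;t=np.tan(np.minimum(r/f,1.5))*c['z_map']
Q=np.stack([dx/r*t,dy/r*t,c['z_map']],-1)@H[:3,:3].T+H[:3,3]
W=Q@Rt.T+o['tcp_pos']
m=(W[...,2]>.030)&(W[...,2]<.046)&(abs(W[...,0]-.479)<.03)&(abs(W[...,1]+.111)<.025)&(c['z_map']>0)
p=W[m];print(len(p),p.mean(0),cv2.minAreaRect((p[:,:2]*1000).astype(np.float32)))
vv,uu=np.nonzero(m);print(uu.mean(),vv.mean())
m=(W[...,2]>.03)&(W[...,2]<.046)&(abs(W[...,0]-.485)<.07)&(W[...,1]<-.14)&(W[...,1]>-.19)
p=W[m];print('stop',len(p),cv2.minAreaRect((p[:,:2]*1000).astype(np.float32)))
E
```

```text
3.725 [ 0.47840722 -0.11190307  0.15669313] [-1.79808083e+02 -6.72164945e-02  9.36598902e+01] 0.0187 [[-0.    -0.958 -0.287  0.073]
 [ 1.    -0.    -0.001  0.002]
 [ 0.001 -0.287  0.958 -0.143]
 [ 0.     0.     0.     1.   ]]
752 [ 0.48134754 -0.11137877  0.03744682] ((481.4697265625, -111.97459411621094), (31.151947021484375, 12.285619735717773), 4.600332736968994)
326.9215425531915 234.6595744680851
stop 2214 ((487.6880187988281, -180.5693817138672), (95.94365692138672, 21.598072052001953), 2.7430241107940674)
```

View pics/w1.png

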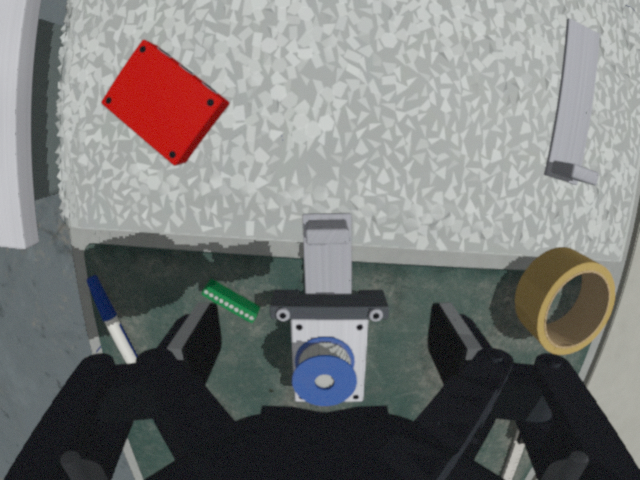

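The wrist view shows the handle at (327,235), centred between the open fingers, with the stop at (330,303). I'll go down and close.

servo_tool:
  targets:
    - {"delta_pos":[0,0.03,0.28],"angular":[0,0,0],"hand":0}
    - {"delta_pos":[0,0,0.28],"angular":[0,0,0],"hand":0}
    - {"delta_pos":[0,0,0.28],"angular":[0,0,0],"hand":0}
    - {"delta_pos":[0,0,0.28],"angular":[0,0,0],"hand":0}
    - {"delta_pos":[0,0,0.28],"angular":[0,0,0],"hand":0}
    - {"delta_pos":[0,0,0.28],"angular":[0,0,0],"hand":0}
    - {"delta_pos":[0,0,0.28],"angular":[0,0,0],"hand":0}
    - {"delta_pos":[0,0,0.28],"angular":[0,0,0],"hand":0}
    - {"delta_pos":[0,0,0.1],"angular":[0,0,0],"hand":0}
    - {"delta_pos":[0,0,0.1],"angular":[0,0,0],"hand":0}
    - {"delta_pos":[0,0,0],"angular":[0,0,0],"hand":0}
    - {"delta_pos":[0,0,0],"angular":[0,0,0],"hand":0}

```text
t: 5.28
tcp_pos: [0.4818, -0.1121, 0.0121]
orientation: [3.141, 0.0, 1.635]
force: [0.3, -0.4, -0.6]
opening: 0.0855
grip_force: 0.0
```

servo_tool:
  targets:
    - {"delta_pos":[0,0,0],"angular":[0,0,0],"hand":0.3}
    - {"delta_pos":[0,0,0],"angular":[0,0,0],"hand":0.5}
    - {"delta_pos":[0,0,0],"angular":[0,0,0],"hand":0.6}
    - {"delta_pos":[0,0,0],"angular":[0,0,0],"hand":0.8}
    - {"delta_pos":[0,0,0],"angular":[0,0,0],"hand":1}
    - {"delta_pos":[0,0,0],"angular":[0,0,0],"hand":1}
    - {"delta_pos":[0,0,0],"angular":[0,0,0],"hand":1}
    - {"delta_pos":[0,0,0],"angular":[0,0,0],"hand":1}

```text
t: 6.28
tcp_pos: [0.4814, -0.1121, 0.012]
orientation: [-3.142, 0.0, 1.635]
force: [-1.7, 0.8, 6.0]
opening: 0.0308
grip_force: 59.4
```

Gripped: opening 31 mm, grip force 59 N. Now I'll pull level.

servo_tool:
  targets:
    - {"delta_pos":[0.02,0,0],"angular":[0,0,0],"hand":1}
    - {"delta_pos":[0.05,0,0],"angular":[0,0,0],"hand":1}
    - {"delta_pos":[0.05,0,0],"angular":[0,0,0],"hand":1}
    - {"delta_pos":[0.05,0,0],"angular":[0,0,0],"hand":1}
    - {"delta_pos":[0.05,0,0],"angular":[0,0,0],"hand":1}
    - {"delta_pos":[0.05,0,0],"angular":[0,0,0],"hand":1}
    - {"delta_pos":[0.05,0,0],"angular":[0,0,0],"hand":1}
    - {"delta_pos":[0.05,0,0],"angular":[0,0,0],"hand":1}

```text
t: 7.28
tcp_pos: [0.4805, -0.0928, 0.012]
orientation: [3.141, 0.003, 1.633]
force: [-0.3, -10.6, 3.5]
opening: 0.0306
grip_force: 59.2
```

servo_tool:
  targets:
    - {"delta_pos":[0.05,0,0],"angular":[0,0,0],"hand":1}
    - {"delta_pos":[0.05,0,0],"angular":[0,0,0],"hand":1}
    - {"delta_pos":[0.05,0,0],"angular":[0,0,0],"hand":1}
    - {"delta_pos":[0.05,0,0],"angular":[0,0,0],"hand":1}
    - {"delta_pos":[0.05,0,0],"angular":[0,0,0],"hand":1}
    - {"delta_pos":[0.05,0,0],"angular":[0,0,0],"hand":1}
    - {"delta_pos":[0.05,0,0],"angular":[0,0,0],"hand":1}
    - {"delta_pos":[0.05,0,0],"angular":[0,0,0],"hand":1}
    - {"delta_pos":[0.05,0,0],"angular":[0,0,0],"hand":1}
    - {"delta_pos":[0.05,0,0],"angular":[0,0,0],"hand":1}

```text
t: 8.52
tcp_pos: [0.4785, -0.0629, 0.012]
orientation: [3.141, 0.003, 1.632]
force: [0.3, -4.0, 3.8]
opening: 0.031
grip_force: 59.3
```

```bash
python3 - <<'E'
from h import *
c=cap('scene');cv2.imwrite('pics/s2.png',cv2.resize(c['image'][250:430,320:560,::-1],None,fx=3,fy=3))
E
```

```text
(no output)
```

View pics/s2.png

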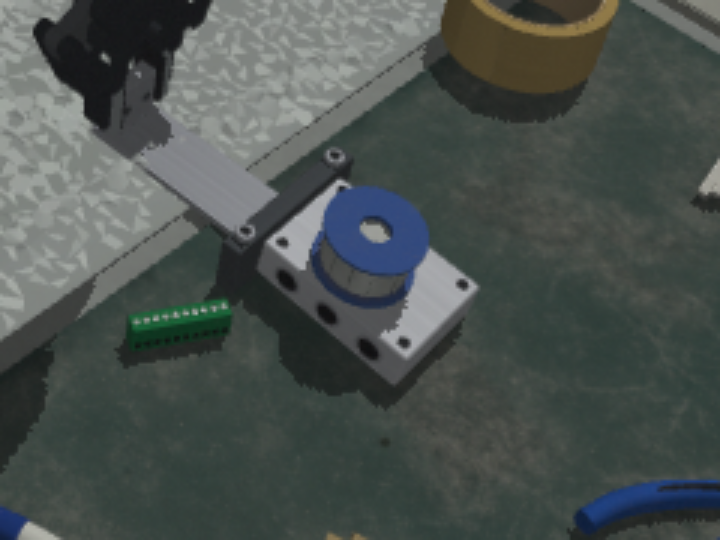

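The strip is half out and coming straight through the slot. The block, with its spool at crop (375,245), is tight against the stop and standing. I'll keep pulling.

servo_tool:
  targets:
    - {"delta_pos":[0.05,0,0],"angular":[0,0,0],"hand":1}
    - {"delta_pos":[0.05,0,0],"angular":[0,0,0],"hand":1}
    - {"delta_pos":[0.05,0,0],"angular":[0,0,0],"hand":1}
    - {"delta_pos":[0.05,0,0],"angular":[0,0,0],"hand":1}
    - {"delta_pos":[0.05,0,0],"angular":[0,0,0],"hand":1}
    - {"delta_pos":[0.05,0,0],"angular":[0,0,0],"hand":1}
    - {"delta_pos":[0.05,0,0],"angular":[0,0,0],"hand":1}
    - {"delta_pos":[0.05,0,0],"angular":[0,0,0],"hand":1}
    - {"delta_pos":[0.05,0,0],"angular":[0,0,0],"hand":1}
    - {"delta_pos":[0.05,0,0],"angular":[0,0,0],"hand":1}
    - {"delta_pos":[0.05,0,0],"angular":[0,0,0],"hand":1}
    - {"delta_pos":[0.05,0,0],"angular":[0,0,0],"hand":1}
    - {"delta_pos":[0.05,0,0],"angular":[0,0,0],"hand":1}
    - {"delta_pos":[0.05,0,0],"angular":[0,0,0],"hand":1}
    - {"delta_pos":[0.07,0,0],"angular":[0,0,0],"hand":1}
    - {"delta_pos":[0.1,0,0],"angular":[0,0,0],"hand":1}
    - {"delta_pos":[0.1,0,0],"angular":[0,0,0],"hand":1}
    - {"delta_pos":[0.1,0,0],"angular":[0,0,0],"hand":1}
    - {"delta_pos":[0.1,0,0],"angular":[0,0,0],"hand":1}
    - {"delta_pos":[0,0,0],"angular":[0,0,0],"hand":1}

```text
t: 11.08
tcp_pos: [0.4739, 0.011, 0.012]
orientation: [3.141, -0.0, 1.636]
force: [0.6, -1.3, 5.8]
opening: 0.0309
grip_force: 59.6
```

```bash
python3 - <<'E'
from h import *
for n in('top','scene'):
    c=cap(n)
    P=cloud(c); 
    for nm,zl,zh in(('block',.018,.032),('spool',.045,.07)):
        m=(abs(P[...,0]-.485)<.06)&(P[...,1]<-.185)&(P[...,1]>-.29)&(P[...,2]>zl)&(P[...,2]<zh);p=P[m]
        print(n,nm,len(p),p.mean(0).round(4),np.median(p[:,2]))
    m=(P[...,1]<.0)&(P[...,1]>-.18)&(abs(P[...,0]-.48)<.03)&(P[...,2]>.002)&(P[...,2]<.012);p=P[m];print('strip',len(p),p.min(0),p.max(0))
cv2.imwrite('pics/s3.png',cv2.resize(c['image'][200:430,320:560,::-1],None,fx=2,fy=2))
E
```

```text
top block 957 [ 0.4882 -0.2259  0.0253] 0.02527722025231327
top spool 674 [ 0.4851 -0.2246  0.0549] 0.05499284395369425
strip 113 [ 0.45401546 -0.17187256  0.0020024 ] [ 0.50674966 -0.11049564  0.01125715]
scene block 1474 [ 0.4779 -0.2371  0.0255] 0.02580186214752389
scene spool 824 [ 0.4838 -0.2291  0.055 ] 0.055470757085587075
strip 1494 [ 0.45022135 -0.1580426   0.00201713] [ 5.09878844e-01 -4.00095205e-05  1.18110790e-02]
```

View pics/s3.png

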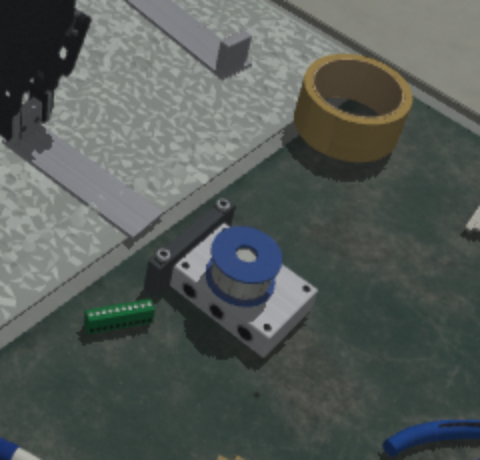

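The strip is clear, lying on the bench. The stack has sunk to the bench (block top 25.5 mm, spool top 55 mm) and stands centred. Next: lift, carry to the mat and lower.

servo_tool:
  targets:
    - {"delta_pos":[0,0,-0.2],"angular":[0,0,0],"hand":1}
    - {"delta_pos":[0,0,-0.3],"angular":[0,0,0],"hand":1}
    - {"delta_pos":[0,0,-0.33],"angular":[0,0,0],"hand":1}
    - {"delta_pos":[0.3,0.06,0],"angular":[0,0,0],"hand":1}
    - {"delta_pos":[0.4,0.07,0],"angular":[0,0,0],"hand":1}
    - {"delta_pos":[0.45,0.08,0],"angular":[0,0,0],"hand":1}
    - {"delta_pos":[0.45,0.08,0],"angular":[0,0,0],"hand":1}
    - {"delta_pos":[0.45,0.08,0],"angular":[0,0,0],"hand":1}
    - {"delta_pos":[0.45,0.08,0],"angular":[0,0,0],"hand":1}
    - {"delta_pos":[0.45,0.08,0],"angular":[0,0,0],"hand":1}
    - {"delta_pos":[0.45,0.08,0],"angular":[0,0,0],"hand":1}
    - {"delta_pos":[0.45,0.08,0],"angular":[0,0,0],"hand":1}
    - {"delta_pos":[0.4,0.07,0],"angular":[0,0,0],"hand":1}
    - {"delta_pos":[0.36,0.04,0],"angular":[0,0,0],"hand":1}
    - {"delta_pos":[0,0,0.25],"angular":[0,0,0],"hand":1}
    - {"delta_pos":[0,0,0.25],"angular":[0,0,0],"hand":1}
    - {"delta_pos":[0,0,0.1],"angular":[0,0,0],"hand":1}
    - {"delta_pos":[0,0,0],"angular":[0,0,0],"hand":1}

```text
t: 13.42
tcp_pos: [0.5033, 0.2881, 0.0246]
orientation: [-3.14, 0.001, 1.634]
force: [0.5, -0.4, -0.8]
opening: 0.0312
grip_force: 59.5
```

```bash
python3 - <<'E'
from h import *
c=cap('scene');o=manip.get_obs();print(o['tcp_pos'],o['force'])
cv2.imwrite('pics/s4.png',cv2.resize(c['image'][80:380,180:500,::-1],None,fx=2,fy=2))
E
```

```text
[0.50364022 0.28856719 0.02519192] [ 0.59094427 -0.17706251 -0.97480372]
```

View pics/s4.png

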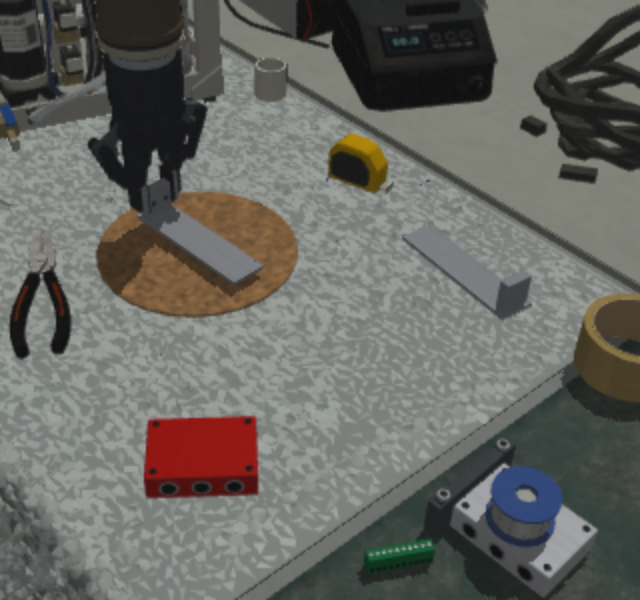

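The strip hangs level over the middle of the mat, at crop (205,245). Lower it to touch, then release.

servo_tool:
  targets:
    - {"delta_pos":[0,0,0.06],"angular":[0,0,0],"hand":1}
    - {"delta_pos":[0,0,0.05],"angular":[0,0,0],"hand":1}
    - {"delta_pos":[0,0,0.03],"angular":[0,0,0],"hand":1}
    - {"delta_pos":[0,0,0],"angular":[0,0,0],"hand":1}
    - {"delta_pos":[0,0,0],"angular":[0,0,0],"hand":1}

```text
t: 14.1
tcp_pos: [0.5037, 0.2893, 0.0172]
orientation: [3.141, -0.0, 1.635]
force: [0.2, -0.0, -1.6]
opening: 0.031
grip_force: 59.5
```

servo_tool:
  targets:
    - {"delta_pos":[0,0,0.02],"angular":[0,0,0],"hand":1}
    - {"delta_pos":[0,0,0],"angular":[0,0,0],"hand":1}
    - {"delta_pos":[0,0,0],"angular":[0,0,0],"hand":0.5}
    - {"delta_pos":[0,0,0],"angular":[0,0,0],"hand":0.2}
    - {"delta_pos":[0,0,0],"angular":[0,0,0],"hand":0}
    - {"delta_pos":[0,0,0],"angular":[0,0,0],"hand":0}
    - {"delta_pos":[0,0,0],"angular":[0,0,0],"hand":0}
    - {"delta_pos":[0,0,-0.1],"angular":[0,0,0],"hand":0}
    - {"delta_pos":[0,0,-0.3],"angular":[0,0,0],"hand":0}
    - {"delta_pos":[0,0,-0.5],"angular":[0,0,0],"hand":0}
    - {"delta_pos":[0,0,-0.5],"angular":[0,0,0],"hand":0}
    - {"delta_pos":[0,0,-0.5],"angular":[0,0,0],"hand":0}
    - {"delta_pos":[0,0,-0.5],"angular":[0,0,0],"hand":0}
    - {"delta_pos":[0,0,0],"angular":[0,0,0],"hand":0}
    - {"delta_pos":[0,0,0],"angular":[0,0,0],"hand":0}

```text
t: 15.98
tcp_pos: [0.5035, 0.289, 0.1602]
orientation: [3.141, 0.0, 1.635]
force: [-0.6, -1.2, 0.1]
opening: 0.0859
grip_force: 0.0
```

```bash
python3 - <<'E'
from h import *
c=cap('scene');P=cloud(c);o=manip.get_obs();print(o['t'],o['tcp_pos'],o['force'])
m=(abs(P[...,0]-.5085)<.06)&(P[...,1]<.275)&(P[...,1]>.12)&(P[...,2]>.0065)&(P[...,2]<.02);p=P[m]
print(len(p),p.mean(0),cv2.minAreaRect((p[:,:2]*1000).astype(np.float32)))
A=np.c_[p[:,:2],np.ones(len(p))];print('slopes',np.linalg.lstsq(A,p[:,2],rcond=None)[0])
cv2.imwrite('pics/s5.png',cv2.resize(c['image'][80:380,180:500,::-1],None,fx=2,fy=2))
E
```

```text
16.025 [0.50322926 0.28879937 0.15959568] [ 0.10616366  1.45638492 -1.034233  ]
777 [0.50846436 0.20459447 0.00851882] ((522.3568725585938, 206.04736328125), (136.3754425048828, 95.38124084472656), 87.08931732177734)
slopes [-0.00045173 -0.00090697  0.00893407]
```

View pics/s5.png

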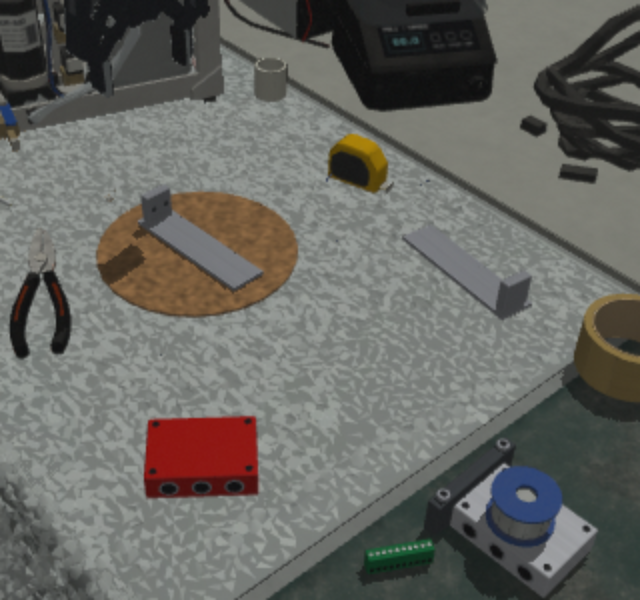

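The strip lies flat and centred on the mat, at crop (203,245), with its handle up. The stack stands at crop (525,515), and the gripper is clear.

```bash
python3 -c "from bench import manip; print(manip.sign_off())"
```

```text
the job is handed in; nothing more can be done
None
```

The strip was drawn out through the stop's slot and lies flat in the middle of the cork mat, released, with the block and spool still standing in place; the job is handed in at about 16 s, with no verdict returned.

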